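# Roll a blown cartridge fuse out of its spring clips

### The arm

A 7-joint arm with a two-finger parallel gripper is mounted at the origin on a cart in front of the work surface, level with it; the furniture and walls round the work are solid. World frame = base frame: x ahead of the robot, y to its left, z up, the work surface at z = 0. Lengths are in m, angles in rad, forces in N, time in s.
With the tool pointing down it reaches from about 0.375 to 0.925 m from the base axis. Payload 3.1 kg.
Tool frame: the origin (TCP) lies midway between the tips of the shut fingers; the grasp point (between the pads) lies ctrl.hold_point_z behind it (ctrl.hold_point_z is the distance from the TCP to the grasp point, in m); z points along the fingers, y is the line along which they close (so a half turn about z gives the same grasp; the last joint's range is limited). The gripper opens to 85 mm and grips with 20 to 120 N. Pads are 22 mm wide; open, the fingers measure 114 mm over their backs; the gripper's body (76 mm by 85 mm) begins 54 mm behind the grasp point. The pads swing forward as they close: fully open they stand 13 mm farther back than shut.
Start: joints at [1.217, 0.383, 0.044, 1.598, -0.018, 1.161, -0.05], TCP at [0.164, -0.629, 0.231] pointing down, gripper open.
Joint ranges: [-2.61, 2.61], [-0.41, 2.15], [-1.48, 1.57], [0, 2.5], [-1.57, 4.71], [0.05, 1.97], [-2.85, 2.85]. Speed limits (rad/s): [2.79, 2.79, 3.14, 3.14, 3.14, 3.14, 3.14].

### API

Orientations are given as [roll, pitch, yaw] about the fixed x, y, z axes, in that order (R = Rz(yaw) Ry(pitch) Rx(roll)).
In Python, from workcell import ctrl, fingers, planner, monitor, camera, order gives the robot as it stands. Calls block until the motion is done:
- ctrl.movep(position, orientation): joint-space move of the TCP to a pose.
- ctrl.line_to(position, attitude=None, max_speed=0.15): straight line of the TCP; attitude=None keeps the orientation; max_speed is the mean speed in m/s.
- ctrl.move_joints(angles): joint-space move.
- fingers.ungrasp() and fingers.grab(): open the fingers fully, or close them until they stop; the grip force is fixed at half the most.
- ctrl.dwell(seconds).
- planner.ik(position, orientation): joint angles nearest the present ones, or None.
- monitor.state(): the state.
- camera(name): name is "side" or "top" or "wrist"; returns a dict with "color" (384x512x3 uint8, red, green, blue), "fx", "fy", "cx", "cy" (pixels), "view" (4x4, takes a point from world to camera coordinates); the wrist camera has in their place "T_tool_cam" (4x4, takes a point from camera to tool coordinates, whose origin is the TCP and whose axes are the flange's). Camera axes: x right, y down, z forward; pixel columns grow to the right and rows downward; lengths in m; the calibration is good to about 2 mm. A picture is of the moment at which its call begins: read the wrist's pose just before it. There is no depth.
A pose or a line that the arm cannot do raises ctrl.Unreachable and nothing moves.
- order.job_done(): hands the job in; it is judged then, once.
The state is a dict: "t": time; "joint_positions": joint angles; "dq": joint speeds; "effort": joint torques, N m; "tool_pos": TCP position; "orientation": TCP orientation; "wrist_force": force on the tool from outside, world axes, zero at the start; "ft_torque": the same for the moment, N m; "width": opening from 0.0 (shut) to 1.0 (fully open); "finger_force": force on a finger pad.
Only numpy, scipy, OpenCV 4.12 (cv2) and the standard library are available. Lean on these libraries where they do the work, as an engineer would, in place of code of your own. Each camera call takes 0.05 s, during which the arm holds its last target. There are 200 camera calls.

### The job

Take the blown cartridge fuse out of the dark brown fuse base and lay it in the grey tray. Its tall back jaws are rigid hooks, so do not pull it: press lightly on top of it with a fingertip and stroke towards the trough, so that the fuse rolls sideways over the low sprung front jaws and comes to rest in the trough; then pick it up from there and lay it down inside the tray without dropping it. The tube is brittle: do not press it hard while you roll it out (it cracks at about 3 kg), and leave the small carton, the standing battery and the roll of tape where they are.

Things in the scene. Friction and masses are not known exactly. Their poses are not given: they have to be found in the camera images.
- fuse_base: Dark brown moulded fuse base fixed to the desk, 104 x 164 x 48 mm high. Origin on the desk under the seated fuse, mid-width; z up, y along the fuse, -x = front (trough side). Plate top z = 10 mm. The fuse starts with its axis at x = 0, z = 31.5 mm, its top at z = 45 mm. End cheeks at |y| 67 to 74 mm, up to z = 37 mm. Between the clips (|y| < 40 mm) all is clear above the plate in front of the barrier.
- seat (a point): Point on top of the two seats (z = 18 mm at |y| 53 to 61 mm) straight under the seated fuse's middle. Beside them, at |y| 42 to 52 mm, rigid copper back jaws hook over the fuse's upper rear, up to z = 48 mm. To roll it, press a fingertip on its top with some 12 to 20 N (the tube cracks above 32 N) and stroke to the base's -x: the tip travels twice as far as the fuse's axis.
- lips (a point): Midway between the rolled lips of the two sprung front jaws (|y| 42 to 52 mm), 10.5 mm in front of the fuse's axis, tops 4 mm above the seats. They hold the fuse with about 20 N and are pressed down as it rolls on to them (a level push from behind jams and overloads the tube); once its axis is 14 mm in front of the seat they snap up behind it, and it runs down a ramp into the trough.
- trough (a point): Middle of the trough floor, on the plate, z = 10 mm, 36 mm in front of the seat. The rolled-out fuse rests here with its axis parallel to the base's y, 33 to 39 mm in front of the seat, at z = 23.5 mm, between the ramps and two stops (|y| 53 to 61 mm, 24 mm high). In the middle, fingers have 40 mm behind it and open space in front of it.
- barrier (a point): Middle of the top edge (z = 39 mm) of the full-width wall behind the fuse, 6 mm thick, its front face 6 mm behind the seated fuse: no finger fits in there.
- fuse: The blown cartridge fuse, a smooth cylinder of 27 mm diameter and 127 mm length, about 0.1 kg: white tube with a blue band, brass caps, small red pin out at one end. Origin at its middle, y along its axis (x and z turn as it rolls).
- tray: Shallow open grey tray fixed to the desk, 172 (along its x) x 94 (along its y) x 26 mm high, walls and floor 3 mm. Origin at the centre of its underside, z up. The fuse fits along the tray's x or a little aslant, and then lies with its axis 16.5 mm above the desk.
- tape: Roll of black tape lying flat, 63 mm across, 18 mm high, a bystander. Origin at the centre of its underside.
- carton: Small brown carton, 42 x 62 x 28 mm, a bystander. Origin at the centre of its underside.
- battery: 9 V block battery standing upright, 18 x 26 x 48 mm, a bystander. Origin at the centre of its underside.

How it is judged:
On the way:
1. the fuse has rolled over the front jaws and lies in the trough (x of fuse in the frame of fuse_base between -0.045 and -0.03 m and z of fuse in the frame of fuse_base below 0.027 m and angle between the y axis of fuse and the y axis of fuse_base, either way round below 0.15 rad), for 0.2 s.
At the end, for the whole second after the job is handed in: The fuse lies flat on the floor of the tray, wholly inside its walls (its middle within 25 mm of the tray's centre lengthwise and 35 mm crosswise, less than 20 mm above the desk), released and at rest (x of fuse in the frame of tray between -0.025 and 0.025 m and y of fuse in the frame of tray between -0.035 and 0.035 m and height (world z) of fuse below 0.02 m and linear speed of fuse below 0.03 m/s); the robot touches nothing.
It fails at once if the fuse, not yet in the trough, is pressed into the base with more than 32 N (contact force between fuse and fuse_base above 32 N and x of fuse in the frame of fuse_base above -0.028 m).
It fails at once if the fuse is dropped into the tray (let go with its axis more than 45 mm above the desk) (horizontal distance between fuse and tray below 0.07 m and height (world z) of fuse above 0.045 m and contact force between the fingers and fuse below 0.02 N).
It fails at once if the carton is moved by more than 20 mm (distance of carton from where it was at the start of the episode above 0.02 m).
It fails at once if the battery is moved by more than 20 mm or knocked over (distance of battery from where it was at the start of the episode above 0.02 m or angle between battery's own z axis and vertical above 0.5 rad).
It fails at once if the tape is moved by more than 20 mm (distance of tape from where it was at the start of the episode above 0.02 m).
It also fails if it takes over 53 s, if anything falls off the work surface, if the arm or the gripper's body presses on something with over 40 N, if the wrist force passes 120 N, or if a joint passes its speed limit or range.

## Working session

There is one attempt and no reset: what is moved stays moved. The work goes in short steps, each a Python script; the robot and the scene stay as the last script left them, time stands still between calls to the robot, and variables do not carry over. Pictures are saved under pics/ and viewed, at most 10 in all, crops included, and the job is handed in when it is done.

```bash
ls; mkdir -p pics
python3 - <<'E'
from workcell import ctrl, fingers, planner, monitor, camera, order
import cv2,numpy as np
s=monitor.state();print({k:np.round(v,3) for k,v in s.items()},ctrl.hold_point_z)
for n in("top","side"):
    c=camera(n);print(n,c["fx"],c["fy"],c["cx"],c["cy"],np.round(c["view"],4).tolist())
    cv2.imwrite(f"pics/{n}0.png",c["color"][:,:,::-1])
    np.savez(f"{n}0.npz",**c)
E
```

```text
pics
{'t': np.float64(0.0), 'joint_positions': array([ 1.217,  0.384,  0.044,  1.6  , -0.018,  1.161, -0.05 ]), 'dq': array([ 0.001,  0.001,  0.001,  0.   , -0.001, -0.001, -0.001]), 'effort': array([-0.0000e+00, -4.3346e+01,  1.0250e+00, -2.4951e+01,  1.0000e-02,
        1.1000e-02,  0.0000e+00]), 'tool_pos': array([ 0.164, -0.628,  0.23 ]), 'orientation': array([-3.139,  0.   ,  0.256]), 'wrist_force': array([0.352, 0.135, 0.046]), 'ft_torque': array([-0.058,  0.004,  0.025]), 'finger_force': np.float64(0.0), 'width': np.float64(1.003)} 0.0187
top 470.09311165109784 470.09311165109784 265.1814929549327 190.68271923873075 [[0.0032, -1.0, 0.0072, -0.0542], [-0.9986, -0.0035, -0.0526, 0.5368], [0.0527, -0.0071, -0.9986, 1.2949], [0.0, 0.0, 0.0, 1.0]]
side 393.125010046281 393.125010046281 259.10046420687127 198.79507658428588 [[0.9956, 0.0907, 0.0233, -0.5249], [0.0619, -0.451, -0.8904, -0.0071], [-0.0702, 0.8879, -0.4546, 0.9736], [0.0, 0.0, 0.0, 1.0]]
```

View pics/top0.png

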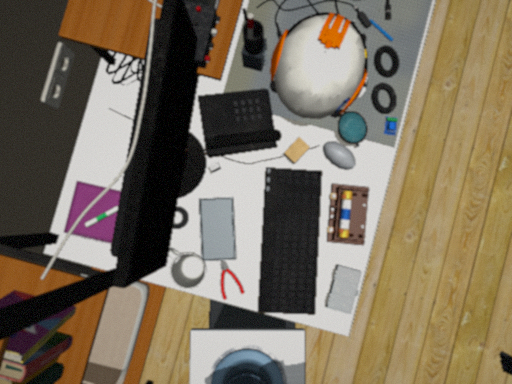

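View pics/side0.png

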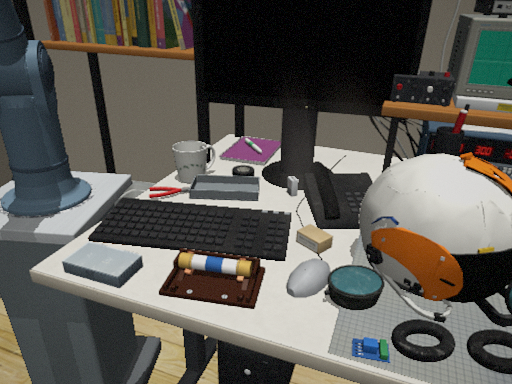

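The top view shows the fuse base at about (348,215) with the fuse in it, the tray at (217,228) and the carton at (297,150). The battery is near (215,167), the tape at (180,217), and a keyboard lies between tray and base. The side view confirms these: base (213,277), tray (225,188), carton (314,238), battery (293,185).

Run:
```python
import cv2,numpy as np
t=np.load("top0.npz")["color"][:,:,::-1];s=np.load("side0.npz")["color"][:,:,::-1]
a=cv2.resize(t[175:255,315:380],None,fx=6,fy=6,interpolation=cv2.INTER_CUBIC)
b=cv2.resize(t[185:265,185:250],None,fx=6,fy=6,interpolation=cv2.INTER_CUBIC)
cv2.imwrite("pics/topcrop.png",np.hstack([a,b]))
cv2.imwrite("pics/sidecrop.png",cv2.resize(s[160:310,150:280],None,fx=4,fy=4,interpolation=cv2.INTER_CUBIC))
```

```text
(no output)
```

View pics/topcrop.png

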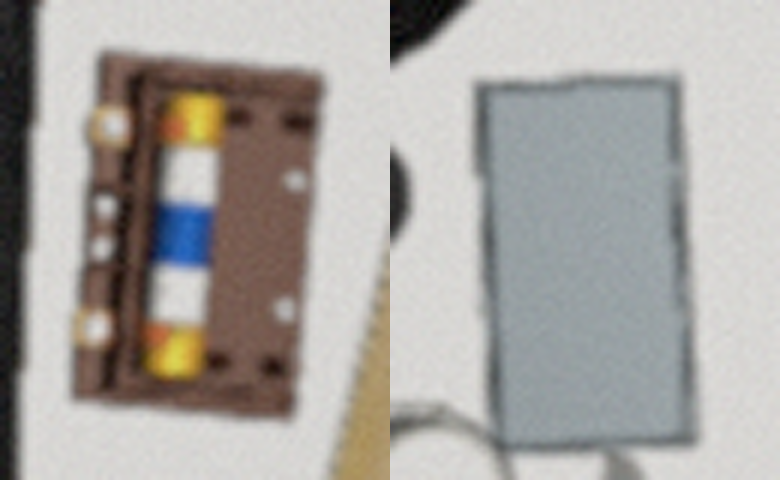

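View pics/sidecrop.png

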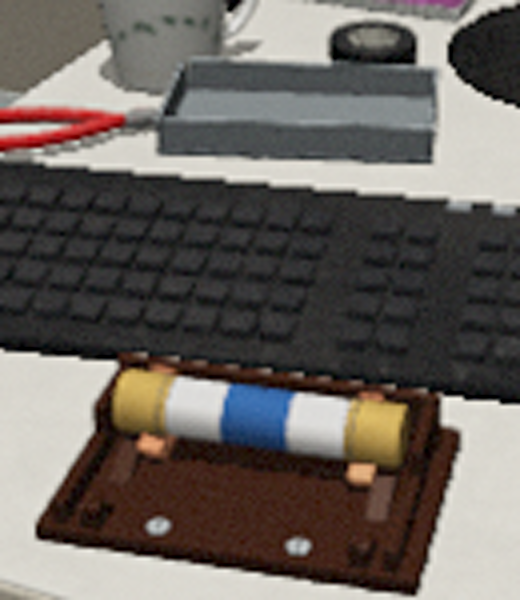

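The enlarged top view shows the fuse from caps (190,115) to (175,350) in the crop. The trough is on its right, so base −x points to about world −y. The tray is seen cleanly as a rectangle, and the side crop shows the sprung front jaws and the open trough.

```bash
cat > h.py <<'E'
import numpy as np,cv2
def ray(c,u,v):
    V=np.asarray(c["view"]);R,t=V[:3,:3],V[:3,3]
    d=R.T@np.array([(u-c["cx"])/c["fx"],(v-c["cy"])/c["fy"],1]);return -R.T@t,d/np.linalg.norm(d)
def plane(c,u,v,z):
    o,d=ray(c,u,v);return o+d*(z-o[2])/d[2]
def tri(r1,r2):
    (o1,d1),(o2,d2)=r1,r2
    A=np.stack([d1,-d2],1);k=np.linalg.lstsq(A,o2-o1,rcond=None)[0]
    p,q=o1+k[0]*d1,o2+k[1]*d2;return (p+q)/2,np.linalg.norm(p-q)
def cen(m):
    n,l,st,ce=cv2.connectedComponentsWithStats(m.astype(np.uint8));i=1+np.argmax(st[1:,4]);return ce[i],l==i,st[i]
def roi(m,x0,y0,x1,y1):
    o=np.zeros_like(m);o[y0:y1,x0:x1]=m[y0:y1,x0:x1];return o
def hsv(c): 
    h=cv2.cvtColor(np.ascontiguousarray(c["color"]),cv2.COLOR_RGB2HSV);return [h[...,i].astype(int) for i in range(3)]
E
python3 - <<'E'
from h import *
T,S=[dict(np.load(n+"0.npz")) for n in("top","side")]
rs=[];W=[]
for c,b in((T,(318,180,376,250)),(S,(160,240,275,310))):
    h,s,v=hsv(c);m=roi((h>100)&(h<130)&(s>120),*b);ce,_,st=cen(m);print("blue",ce,st[4]);rs.append(ray(c,*ce))
p,e=tri(*rs);print("blue tri",p,e,"top plane .035",plane(T,*cen(roi((hsv(T)[0]>100)&(hsv(T)[0]<130)&(hsv(T)[1]>120),318,180,376,250))[0],.035))
h,s,v=hsv(T);
m=roi(((h>15)&(h<35)&(s>130)&(v>120)),318,180,370,250)
n,l,st,ce=cv2.connectedComponentsWithStats(m.astype(np.uint8));
cs=[(plane(T,*ce[i],.0365),st[i,4]) for i in range(1,n) if st[i,4]>15];print("caps",cs)
h2,s2,v2=hsv(S);m=roi(((h2>15)&(h2<35)&(s2>90)&(v2>90)),165,245,265,285)
n,l,st,ce2=cv2.connectedComponentsWithStats(m.astype(np.uint8))
print("side caps",[(ce2[i].round(1),st[i,4]) for i in range(1,n) if st[i,4]>15])
# base outline
R,G,B=[T["color"][...,i].astype(int) for i in range(3)]
m=roi((R-B>15)&(R<150),322,180,372,250);_,mm,_=cen(m)
r=cv2.minAreaRect(np.argwhere(mm)[:,::-1].astype(np.float32));bp=cv2.boxPoints(r)
print("base",[plane(T,*q,.01)[:2].round(4) for q in bp],plane(T,*r[0],.01))
# tray
m=roi((s>18)&(v<190)&(v>50),190,190,245,265);m=cv2.morphologyEx(m.astype(np.uint8),cv2.MORPH_OPEN,np.ones((5,5)))
_,mm,st=cen(m);r=cv2.minAreaRect(np.argwhere(mm)[:,::-1].astype(np.float32));bp=cv2.boxPoints(r)
q=[plane(T,*x,.026)[:2] for x in bp];print("tray",np.round(q,4),r,plane(T,*r[0],.026),[np.linalg.norm(q[i]-q[i-1]).round(4) for i in range(4)])
# battery/carton rough
for nm,(u,w) in dict(batt=(215,167),carton=(297,150),tape=(180,217),mug=(188,268)).items(): print(nm,plane(T,u,w,.02).round(3))
E
```

```text
blue [344.88888889 213.7654321 ] 81
blue [213.36480687 263.45493562] 233
blue tri [ 0.47226951 -0.27076817  0.03571125] 0.0022585565056428463 top plane .035 [ 0.47338002 -0.27067079  0.035     ]
caps [(array([ 0.52719348, -0.27855559,  0.0365    ]), np.int32(63)), (array([ 0.41898171, -0.26876474,  0.0365    ]), np.int32(62))]
side caps [(array([184.6, 259.3]), np.int32(191)), (array([243.2, 267.1]), np.int32(205))]
base [array([ 0.3964, -0.2199]), array([ 0.5582, -0.2343]), array([ 0.5495, -0.3411]), array([ 0.3877, -0.326 ])] [ 0.47266888 -0.28028506  0.01      ]Traceback (most recent call last):
  File "<stdin>", line 21, in <module>
  File "h.py", line 12, in cen
    n,l,st,ce=cv2.connectedComponentsWithStats(m.astype(np.uint8));i=1+np.argmax(st[1:,4]);return ce[i],l==i,st[i]
                                                                       ~~~~~~~~~^^^^^^^^^^
    return _wrapfunc(a, 'argmax', axis=axis, out=out, **kwds)
    return bound(*args, **kwds)
ValueError: attempt to get argmax of an empty sequence
```

Run:
```python
from h import *
from workcell import planner,monitor
T,S=[dict(np.load(n+"0.npz")) for n in("top","side")]
C=T["color"]
print(C[225,215],C[225,248],C[225,203])
g=C.astype(int).sum(2);m=roi(g<560,192,180,244,262)
m=cv2.morphologyEx(m.astype(np.uint8),cv2.MORPH_OPEN,np.ones((7,7)))
_,mm,st=cen(m);r=cv2.minAreaRect(np.argwhere(mm)[:,::-1].astype(np.float32));bp=cv2.boxPoints(r)
q=[plane(T,*x,.026)[:2] for x in bp];print("tray",np.round(q,4).tolist(),r,plane(T,*r[0],.026),[np.linalg.norm(q[i]-q[i-1]).round(4) for i in range(4)])
m=roi((C.max(2)<45),100,0,215,300)
for v in range(20,290,20):
    us=np.where(C[v,100:215].max(1)<45)[0]+100
    print(v,us.min() if len(us) else None,us.max() if len(us) else None,end='; ')
print()
print("monitor corner",[tri(ray(T,*a),ray(S,195,102)) for a in((165,262),(155,275),(120,280))])
for yaw in(84.8,-95.2,-5.2,174.8): 
    for p in([.473,-.268,.06],[.47,-.31,.013],[.463,.08,.03],[.463,.08,.16]):
        k=planner.ik(p,[np.pi,0,np.radians(yaw)]);print(yaw,p,None if k is None else np.round(k,2))
```

```text
[153 160 164] [215 215 211] [145 153 155]
tray [[0.5158, 0.1349], [0.5214, 0.0352], [0.3477, 0.0249], [0.3423, 0.1239]] ((216.98068237304688, 228.63258361816406), (63.49106979370117, 36.26559829711914), 86.98721313476562) [0.43151387 0.07970826 0.026     ] [np.float64(0.1739), np.float64(0.0999), np.float64(0.174), np.float64(0.0992)]
20 156 214; 40 154 210; 60 107 203; 80 141 196; 100 138 214; 120 134 214; 140 131 214; 160 132 204; 180 124 199; 200 120 175; 220 117 185; 240 113 168; 260 118 165; 280 100 137; 
monitor corner [(array([0.34863226, 0.18237213, 0.20497176]), np.float64(0.0187699927778015)), (array([0.32924476, 0.20960105, 0.19832323]), np.float64(0.005571461364455259)), (array([0.31082699, 0.2976475 , 0.17687478]), np.float64(0.0017266511417613113))]
84.8 [0.473, -0.268, 0.06] [ 0.8   0.44 -0.42  1.96  0.25  0.79  0.15]
84.8 [0.47, -0.31, 0.013] [ 0.82  0.54 -0.37  1.93  0.29  0.72  0.19]
84.8 [0.463, 0.08, 0.03] [ 0.59  0.56 -0.98  2.12  0.67  0.8  -0.9 ]
84.8 [0.463, 0.08, 0.16] [ 0.65  0.25 -0.98  2.05  0.26  0.97 -0.56]
-95.2 [0.473, -0.268, 0.06] [ 0.37  0.41  0.08  1.98 -0.04  0.76 -2.76]
-95.2 [0.47, -0.31, 0.013] [ 0.39  0.52  0.15  1.95 -0.11  0.68 -2.63]
-95.2 [0.463, 0.08, 0.03] [ 0.78  0.78 -1.25  2.12  0.93  0.98  2.06]
-95.2 [0.463, 0.08, 0.16] [ 0.83  0.36 -1.22  2.04  0.4   1.01  2.46]
-5.2 [0.473, -0.268, 0.06] [ 0.59  0.41 -0.17  1.97  0.1   0.77 -1.31]
-5.2 [0.47, -0.31, 0.013] [ 0.61  0.52 -0.12  1.94  0.09  0.69 -1.23]
-5.2 [0.463, 0.08, 0.03] [ 0.29  0.42 -0.62  2.13  0.38  0.69 -2.24]
-5.2 [0.463, 0.08, 0.16] [ 0.51  0.21 -0.82  2.05  0.19  0.95 -2.08]
174.8 [0.473, -0.268, 0.06] [ 0.91  0.47 -0.56  1.96  0.34  0.81  1.65]
174.8 [0.47, -0.31, 0.013] [ 0.94  0.57 -0.52  1.92  0.4   0.75  1.67]
174.8 [0.463, 0.08, 0.03] [ 0.63  0.6  -1.03  2.12  0.71  0.82  0.64]
174.8 [0.463, 0.08, 0.16] [ 0.66  0.26 -1.01  2.05  0.27  0.97  1.  ]
```

Run:
```python
import cv2,numpy as np
t=np.load("top0.npz")["color"][:,:,::-1];s=np.load("side0.npz")["color"][:,:,::-1]
a=cv2.resize(cv2.convertScaleAbs(np.ascontiguousarray(t[0:300,60:240]),alpha=1.5,beta=40),(360,600))
b=cv2.resize(cv2.convertScaleAbs(np.ascontiguousarray(s[0:210,170:390]),alpha=1.5,beta=40),(440,420))
o=np.zeros((600,800,3),np.uint8);o[:,:360]=a;o[:420,360:]=b;cv2.imwrite("pics/mon.png",o)
```

```text
(no output)
```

View pics/mon.png

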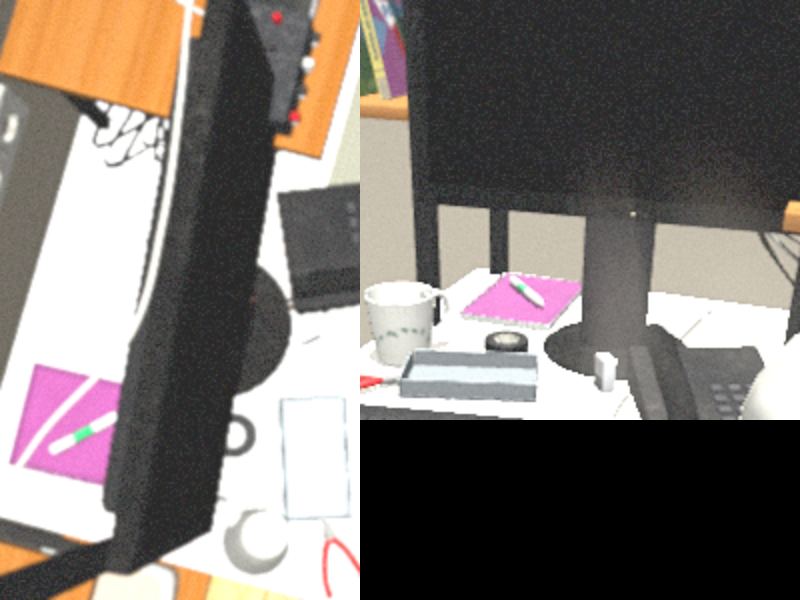

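The right edge of the monitor's bottom runs from about (165,262) to (197,45) in the top view, so it lies at y≈0.16 beside the tray and above z≈0.2. That leaves about 8 cm to the tray centre line at (0.4315, 0.080), yaw ≈3.6°. Next I shut the fingers and look at the base with the wrist camera.

```bash
cat >> h.py <<'E'
from scipy.spatial.transform import Rotation as Ro
def wview(w,st):
    M=np.eye(4);M[:3,:3]=Ro.from_euler('xyz',st["orientation"]).as_matrix();M[:3,3]=st["tool_pos"]
    w=dict(w);w["view"]=np.linalg.inv(M@np.asarray(w["T_tool_cam"]));return w
E
python3 - <<'E'
from h import *
from workcell import ctrl,fingers,monitor,camera
fingers.grab()
ctrl.movep([.473,-.285,.19],[np.pi,0,np.radians(84.8)])
ctrl.dwell(.3)
s=monitor.state();w=wview(camera("wrist"),s);np.savez("w1.npz",**w)
print(s["t"],s["tool_pos"],s["orientation"],s["wrist_force"],s["width"])
cv2.imwrite("pics/w1.png",w["color"][:,:,::-1])
E
```

```text
2.8667 [ 0.47266563 -0.2857749   0.18997678] [-3.14153919e+00  1.21018903e-04  1.47854149e+00] [-0.39824875 -1.09142925  0.65272866] -0.002585855689722641
```

View pics/w1.png

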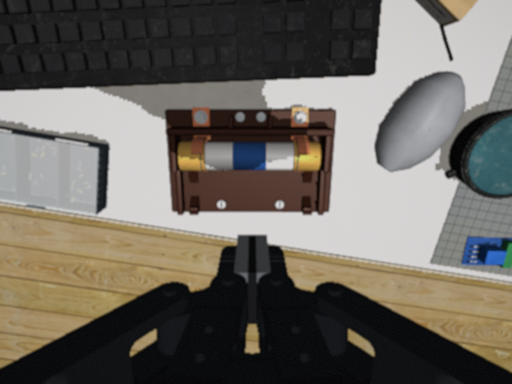

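The wrist view shows the base squarely in the middle: fuse from cap (190,156) to (310,156), front plate edge at row 212, back jaws at (201,147) and (300,147).

Run:
```python
from h import *
w=dict(np.load("w1.npz"));h,s,v=hsv(w)
ce,m,st=cen(roi((h>100)&(h<130)&(s>100),225,135,275,180));print("blue",ce,st,plane(w,*ce,.036))
T=dict(np.load("top0.npz"));print("tri top/wrist",tri(ray(T,344.89,213.77),ray(w,*ce)))
m=roi((h>12)&(h<32)&(s>120)&(v>80),175,150,325,175);ys,xs=np.where(m);print("caps x",xs.min(),xs.max())
a,b=plane(w,xs.min(),156,.0315),plane(w,xs.max(),156,.0315);print(a,b,np.linalg.norm(a-b),(a+b)/2)
R,G,B=[w["color"][...,i].astype(int) for i in range(3)]
m=roi((R-B>12)&(R<130),160,100,340,218);_,mm,_=cen(m)
# plate front edge
pts=np.array([[x,np.where(mm[:,x])[0].max()] for x in range(180,325,3)],float)
k=np.polyfit(pts[:,0],pts[:,1]+.5,1);p,q=[plane(w,x,np.polyval(k,x),.01) for x in(180,325)]
print("front edge",p,q,"yaw",np.degrees(np.arctan2(*(q-p)[1::-1])))
for y in (185,205):
    xs=np.where(mm[y])[0];a,b=plane(w,xs.min()-.5,y,.01),plane(w,xs.max()+.5,y,.01);print("sides",a,b,np.linalg.norm(a-b),(a+b)/2)
```

```text
blue [248.88004614 155.21799308] [233 142  32  28 867] [ 0.47275764 -0.26634234  0.036     ]
tri top/wrist (array([ 0.47320248, -0.26603309,  0.04944225]), np.float64(0.0041163610671916435))
caps x 177 321
[ 0.40641377 -0.26181237  0.0315    ] [ 0.53892911 -0.27394865  0.0315    ] 0.13306992648718716 [ 0.47267144 -0.26788051  0.0315    ]
front edge [ 0.39529683 -0.32242978  0.01      ] [ 0.54537786 -0.33701319  0.01      ] yaw -5.550017388301071
sides [ 0.38992343 -0.29413366  0.01      ] [ 0.55073853 -0.30885075  0.01      ] 0.1614871148872229 [ 0.47033098 -0.3014922   0.01      ]
sides [ 0.38749546 -0.31544833  0.01      ] [ 0.54918266 -0.33023727  0.01      ] 0.16236213870041333 [ 0.46833906 -0.3228428   0.01      ]
```

```bash
cat > press.py <<'E'
from h import *
from workcell import ctrl,monitor
ex=np.array([np.cos(np.radians(84.7)),np.sin(np.radians(84.7)),0]);P0=np.array([.473,-.2685,0])
def F(f0,n=3):
    a=[]
    for _ in range(n): a.append(monitor.state()["wrist_force"]);ctrl.dwell(.01)
    return np.mean(a,0)-f0
E
python3 - <<'E'
from press import *
yaw=[np.pi,0,np.radians(84.7)]
A=P0+.007*ex
ctrl.movep(A+[0,0,.08],yaw);ctrl.line_to(A+[0,0,.052],max_speed=.05);ctrl.dwell(.3)
f0=F(0,6);print(monitor.state()["t"],f0)
z=.052;f=F(f0)
while f[2]<8 and z>.038:
    z-=.0007;ctrl.line_to(A+[0,0,z],max_speed=.02);f=F(f0);
    if f[2]>1: s=monitor.state();print(round(s["t"],2),round(z,4),s["tool_pos"].round(4) if hasattr(s["tool_pos"],"round") else s["tool_pos"],f.round(1))
s=monitor.state();print(s["t"],z,s["tool_pos"],f);np.savez("f0.npz",f0=f0,z=z)
E
```

```text
4.5 [-0.08966006  0.07149372  0.47609332]
7.55 0.0443 [ 0.4738 -0.2618  0.0449] [-1.3  0.2  4.2]
7.83 0.0436 [ 0.4739 -0.2619  0.0448] [-2.9  1.1  8.5]
7.825 0.04360000000000001 [ 0.47389836 -0.26188909  0.0448406 ] [-2.85515611  1.1275226   8.54468598]
```

Contact came at z = 44.8 mm, as expected, with about 6 N per mm of commanded depth. Now the force-controlled stroke.

Run:
```python
from press import *
d=np.load("f0.npz");f0,z=d["f0"],float(d["z"]);A=P0+.007*ex
for _ in range(4):
    f=F(f0);
    if f[2]>13.5: break
    z-=np.clip((15-f[2])/6000,0,.0008);ctrl.line_to(A+[0,0,z],max_speed=.02)
x=0.;print(z,F(f0))
while x<.044:
    f=F(f0)
    z-=np.clip((15.5-f[2])/6500,-.0015,.0008)
    if z<.035: break
    x+=.0016;ctrl.line_to(A-x*ex+[0,0,z],max_speed=.02)
    s=monitor.state();p=np.array(s["tool_pos"]);f=F(f0)
    print(round(s["t"],1),round(x*1e3,1),"act",round(-(p-A)@ex*1e3,1),"z",round(z*1e3,1),round(p[2]*1e3,1),f.round(1),"lat",round(f@ex,1))
    if f[2]>25: print("HIGH");break
    if x>.02 and f[2]<1.5: print("FREE");break
```

```text
0.04245241577522166 [-4.95656114  1.95569908 14.55425348]
8.7 1.6 act 1.0 z 42.5 44.7 [-4.3  3.3 15.6] lat 2.8
9.0 3.2 act 1.4 z 42.5 44.8 [-5.3  4.7 17.1] lat 4.2
9.3 4.8 act 1.9 z 42.7 44.9 [-4.8  6.  17.4] lat 5.5
9.6 6.4 act 2.8 z 42.8 45.1 [-5.4  7.3 18.6] lat 6.7
9.9 8.0 act 4.4 z 43.2 45.6 [-5.3  7.5 18.8] lat 7.0
10.2 9.6 act 6.6 z 43.7 46.2 [-4.7  6.7 19.2] lat 6.2
10.5 11.2 act 9.0 z 44.2 46.8 [-5.1  5.7 18.7] lat 5.2
10.8 12.8 act 11.3 z 44.8 47.3 [-5.7  4.4 18.3] lat 3.9
11.1 14.4 act 13.7 z 45.2 47.7 [-5.3  3.5 17.3] lat 3.0
11.4 16.0 act 15.8 z 45.5 48.0 [-5.1  3.1 16.4] lat 2.6
11.7 17.6 act 18.0 z 45.6 48.2 [-5.2  2.4 16.3] lat 1.9
12.0 19.2 act 20.1 z 45.8 48.3 [-4.6  1.2 15.8] lat 0.8
12.3 20.8 act 22.1 z 45.9 48.4 [-5.   0.9 15. ] lat 0.5
12.6 22.4 act 24.2 z 45.8 48.4 [-5.  -0.  14.9] lat -0.5
12.9 24.0 act 26.3 z 45.8 48.2 [-4.9 -0.6 13.8] lat -1.0
13.2 25.6 act 28.6 z 45.6 48.0 [-4.4 -1.4 13.3] lat -1.8
13.5 27.2 act 30.7 z 45.3 47.6 [-4.5 -2.6 11.8] lat -3.0
13.8 28.8 act 33.0 z 44.7 47.0 [-3.5 -3.6 11.2] lat -3.9
14.1 30.4 act 35.1 z 44.0 46.2 [-3.6 -4.1 10.3] lat -4.4
14.4 32.0 act 37.2 z 43.2 45.4 [-2.9 -4.7  9.3] lat -5.0
14.7 33.6 act 38.8 z 42.4 44.6 [-3.8 -4.6  8.8] lat -5.0
15.0 35.2 act 40.5 z 41.6 43.8 [-2.8 -5.2  8.8] lat -5.4
15.3 36.8 act 42.2 z 40.8 43.0 [-2.9 -5.4  8.5] lat -5.7
15.6 38.4 act 43.9 z 40.0 42.1 [-2.7 -5.3  8.4] lat -5.5
15.9 40.0 act 45.5 z 39.2 41.1 [-2.7 -5.6  6.9] lat -5.8
16.2 41.6 act 47.0 z 38.4 40.2 [-2.1 -5.3  5.9] lat -5.4
16.5 43.2 act 48.4 z 37.6 39.2 [-1.7 -5.4  5. ] lat -5.6
16.8 44.8 act 49.6 z 36.8 38.2 [-1.8 -5.   4.6] lat -5.1
```

Run:
```python
from press import *
from workcell import camera,fingers
p=np.array(monitor.state()["tool_pos"]);
ctrl.line_to([p[0],p[1],.09],max_speed=.15)
ctrl.movep([.473,-.285,.19],[np.pi,0,np.radians(84.7)]);ctrl.dwell(.2)
s=monitor.state();w=wview(camera("wrist"),s);np.savez("w2.npz",**w)
cv2.imwrite("pics/w2.png",cv2.resize(w["color"][90:230,150:350,::-1],None,fx=3,fy=3))
h,sa,v=hsv(w);ce,m,st=cen(roi((h>100)&(h<130)&(sa>100),215,120,285,215));q=plane(w,*ce,.028)
print(s["t"],ce,st,q,"base x",(q-P0)@ex, "vs before shift")
```

```text
18.025 [251.56138107 191.60102302] [237 179  30  27 782] [ 0.46973319 -0.30107979  0.028     ] base x -0.03274225458890771 vs before shift
```

View pics/w2.png

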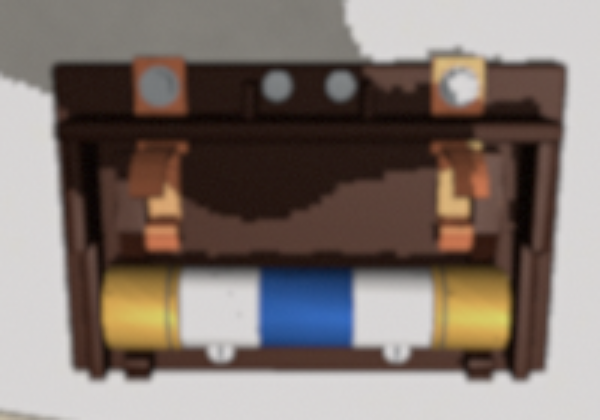

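The fuse lies in the trough, parallel to the base and just behind the front stops, with the sprung jaws up behind it. I'll now grasp it, offset slightly forward so the open rear finger clears the barrier.

Run:
```python
from press import *
from workcell import fingers,order
C=P0-.0385*ex;Y=[np.pi,0,np.radians(-5.3)]
fingers.ungrasp()
ctrl.movep(C+[0,0,.09],Y);ctrl.line_to(C+[0,0,.045],max_speed=.1);ctrl.dwell(.15);f0=F(0)
for z in(.035,.028,.02,.013):
    ctrl.line_to(C+[0,0,z],max_speed=.06);f=F(f0);print(z,f.round(1))
    if np.linalg.norm(f)>8: raise SystemExit("contact")
fingers.grab();s=monitor.state();print(s["t"],s["width"],s["finger_force"],s["tool_pos"],F(f0).round(1))
ctrl.line_to(C+[0,0,.04],max_speed=.06);s=monitor.state();print(s["t"],s["width"],s["finger_force"],F(f0).round(1))
```

```text
0.035 [ 0.5 -0.  -0.5]
0.028 [-0.3 -0.5 -0.4]
0.02 [-0.   0.3 -0.6]
0.013 [ 0.3 -0.1 -0.1]
22.7917 0.29488159542623227 59.071197509765625 [ 0.46983808 -0.30686957  0.01338573] [-0.4  0.7  2.3]
23.4167 0.2908443373403358 59.007686376571655 [-0.5 -0.  -2.4]
```

Held: 59 N at a width of about 27 mm. Carry it to above the tray and check the alignment.

Run:
```python
from press import *
from workcell import camera
C=P0-.0385*ex;Q=np.array([.432,.076,0]);Y=[np.pi,0,np.radians(3.6)]
ctrl.line_to(C+[0,0,.13],max_speed=.15)
ctrl.movep(Q+[0,0,.13],Y);ctrl.line_to(Q+[0,0,.07],max_speed=.1);ctrl.dwell(.2)
s=monitor.state();print(s["t"],s["width"],s["finger_force"],s["tool_pos"],s["wrist_force"])
w=wview(camera("wrist"),s);S=camera("side");T=camera("top")
a=cv2.resize(np.ascontiguousarray(w["color"][:,:,::-1]),(400,300));b=cv2.resize(np.ascontiguousarray(S["color"][110:230,150:310,::-1]),(400,300))
c=cv2.resize(np.ascontiguousarray(T["color"][170:290,150:310,::-1]),(400,300))
cv2.imwrite("pics/tray.png",np.vstack([np.hstack([a,b]),np.hstack([c,c*0])]))
```

```text
26.575 0.29341560950248635 58.99629056453705 [0.43279009 0.07611084 0.07073959] [-0.55757932 -0.71561845 -1.90200765]
```

View pics/tray.png

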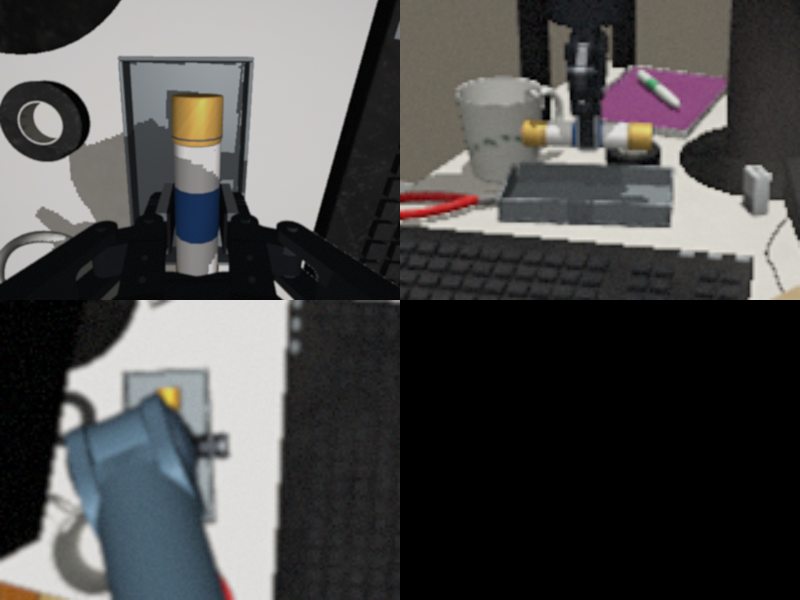

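The fuse hangs level above the tray, parallel to it and centred lengthwise (side-view crop: fuse 522–652, tray 502–672). Mug and tape are clear of the fingers. I'll release with the axis at about 31 mm so the opening fingers clear the tray walls.

Run:
```python
from press import *
from workcell import camera,fingers
Q=np.array([.432,.076,0])
f0=F(0);ctrl.line_to(Q+[0,0,.021],max_speed=.06);ctrl.dwell(.1);s=monitor.state();print(s["t"],s["tool_pos"],F(f0).round(1),s["finger_force"])
fingers.ungrasp();print(F(f0).round(1),monitor.state()["width"])
ctrl.line_to(Q+[0,0,.14],max_speed=.12);ctrl.dwell(.3)
s=monitor.state();w=wview(camera("wrist"),s);S=camera("side");print(s["t"])
h,sa,v=hsv(w);ce,m,st=cen((h>100)&(h<130)&(sa>110)&(v>40));print(ce,st,plane(w,*ce,.02))
a=cv2.resize(np.ascontiguousarray(w["color"][:,:,::-1]),(400,300));b=cv2.resize(np.ascontiguousarray(S["color"][110:230,150:310,::-1]),(400,300))
cv2.imwrite("pics/end.png",np.hstack([a,b]))
```

```text
27.8167 [0.43253101 0.07610504 0.02143337] [ 0.3  0.8 -0.1] 58.996294140815735
[0.2 0.4 1.2] 1.0004306084747079
29.925
[251.92276004 187.9938208 ] [238 170  29  36 971] [0.43026992 0.07599876 0.02      ]
```

View pics/end.png

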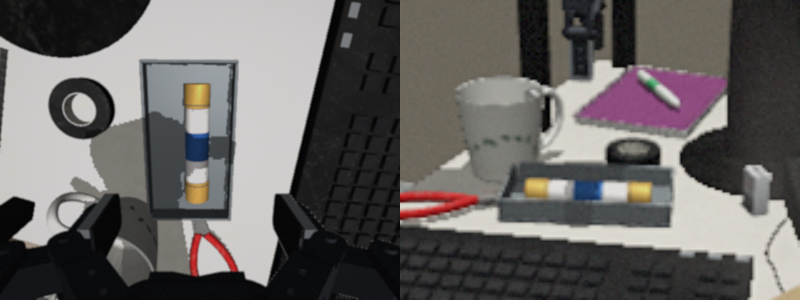

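The fuse lies flat in the tray, its blue band at (0.430, 0.076), well inside the walls. The gripper is clear above it, and the tape and battery look unmoved.

```bash
python3 -c "
from workcell import order,ctrl
ctrl.dwell(.5);print(order.job_done())"
```

```text
the job is handed in; nothing more can be done
None
```

The fuse was rolled out into the trough, picked up and released inside the grey tray, falling about 15 mm from an axis height of about 31 mm (below the 45 mm limit) because the opening fingers had to clear the tray walls; the job is handed in at about 30 s, with no verdict shown.

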